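Nip the rosette panel in the carver's bench vice

ROBOT

A 6-joint arm with a two-finger parallel gripper is mounted at the origin on the work surface. World frame = base frame: x ahead of the robot, y to its left, z up, the work surface at z = 0. Lengths are in m, angles in rad, forces in N, time in s.
With the tool pointing down it reaches from about 0.25 to 0.725 m from the base axis. Payload 4 kg.
Tool frame: the origin (TCP) lies at the very end of the fingers, on their centre line; the grasp point (between the pads) lies 19 mm behind it (bot.pinch_z is the distance from the TCP to the grasp point, in m); z points along the fingers, x is the direction in which the jaws open and shut, and the axes are right-handed (so a half turn about z gives the same grasp; the last joint's range is limited). The gripper opens to 85 mm and grips with 20 to 120 N. Pads are 22 mm wide; open, the fingers measure 114 mm over their backs; the gripper's body (76 mm by 85 mm) begins 54 mm behind the grasp point. The pads swing forward as they close: fully open they stand 13 mm farther back than shut.
Start: joints at [1.209, 0.241, 0.005, 1.335, 0, 1.571], TCP at [0.177, 0.468, 0.231] pointing down, gripper open.
Joint ranges: [-2.72, 2.72], [-1.05, 1.87], [-1.09, 1.28], [-1.99, 2.15], [-1.42, 1.44], [-3.14, 3.14]. Speed limits (rad/s): [2.79, 2.79, 3.14, 3.14, 3.14, 3.14].

INTERFACE

Orientations are given as a unit quaternion [x, y, z, w].
In Python, from workcell import bot gives the robot as it stands. The module is installed in compiled form; this text tells all that it offers.
- The arm moves only by the shell command python3 -m inch 'ROWS'. ROWS is JSON, a list of rows, each a list of 7 numbers: the shift along the tool's x, y, z scaled (see below), then the turn, a rotation vector about the tool's x, y, z scaled (see below), then the gripper command: -1 is fully open, 1 is shut, values between are in proportion. In form: [[x, y, z, wx, wy, wz, gripper], ...]. A call has exactly 8 rows; each row shifts and turns the commanded pose from where the row before left it, along the tool's axes as they then stand; what a row does not reach is not made up. The controller multiplies each number of a shift by 2.5 cm and each number of a turn by 180 degrees. A row lasts 1/10 s, in which the tool goes at most 50 mm and 8.59 degrees, less where a joint would pass 70% of its speed; a pose out of reach is approached as far as the arm can. A call with a number of a shift or a turn outside -1 to 1 is refused whole. A call with a gripper value outside its range is refused whole. The fingers move at their own pace and stop on an object; the grip force is fixed at half the most. Time passes only in rows, so rows that do not move let the fingers close, or fill a call up. It gives the time, the measured TCP pose, the force and the opening at its end, in the units of the state.
- bot.get_obs(): the state, without advancing time (a new reading comes with each control period).
- bot.camera(name): name is "side" or "top" or "wrist"; returns (picture, depth): 420x560x3 uint8, blue, green, red; 420x560 float32, m along the optical axis (not along the pixel's ray), 0 where there is no reading.
- bot.get_calibration(name): a dict with "vfov" (degrees; the focal length in pixels is half the picture's height over the tangent of half this angle, whatever the lens; pixels are square), "cx", "cy" (the principal point, pixels), "dist_coeffs" ([k1, k2, p1, p2, k3] as OpenCV has them; the pictures are not rectified), "R" (3x3) and "t" (3): a world point X has camera coordinates R X + t. Camera axes: x right, y down, z forward; pixel columns grow to the right and rows downward; lengths in m; the calibration is good to about 2 mm. A picture is of the moment at which its call begins: read the wrist's pose just before it. get_calibration takes no time and is no camera call; for the wrist camera it gives the pose at the moment of the call.
- bot.job_done(): hands the job in, once; it reports no verdict.
The state is a dict: "clock": time; "joint_pos": joint angles; "joint_vel": joint speeds; "tau": joint torques, N m; "eef_pos": TCP position; "tool_rot": TCP orientation; "ft_force": force on the tool from outside, world axes, zero at the start; "ft_torque": the same for the moment, N m; "grip_width": finger opening in m.
Only numpy, scipy, OpenCV 4.12 (cv2) and the standard library are available. Lean on these libraries where they do the work, as an engineer would, in place of code of your own. Each camera call takes 0.05 s, during which the arm holds its last target.

TASK

Pick up the rectangular wooden panel with the round carved rosette and set it down flat, rosette up, on the middle of the bed of the bench vice, between the sliding jaw and the fixed stop, its long side running from jaw to stop. Then push the sliding jaw toward the stop until you feel it come up solid, so the panel is nipped end to end between jaw and stop with no gap left, and let go. Do not ram it: ease off as soon as you feel the stop.

Things in the scene. Friction and masses are not known exactly. Their poses are not given: they have to be found in the camera images.
- rosette_center (a point): Centre (half-way up) of the dark wooden panel to be clamped: a solid block 100 mm long (its x axis), 56 mm wide (its y axis), 34 mm high (z up), about 0.15 kg, with a round eight-petal rosette carved in low relief (up to 7 mm proud, look only) in the middle of its top. It lies on the bench beside two other dark pieces which are not wanted: a smaller block 74 x 42 mm with straight flutes, and a round turned boss 66 mm across. Pinch it across its 56 mm width.
- stop_face (a point): Middle of the face of the fixed stop, a pale wooden block 125 mm wide, 40 mm thick, its top 62 mm above the bench, at one end of the vice bed. The point is 38 mm above the bench. Its y axis points into the stop, away from the sliding jaw (the direction in which the jaw closes); its x axis runs along the face, z up. The pale wooden vice bed between stop and jaw is 110 mm wide (along x), centred on this point, and its flat top is 12 mm above the bench. The stop does not move.
- jaw_back (a point): Middle of the back face (the side away from the stop) of the sliding jaw, a pale wooden block 95 mm wide (x), 35 mm thick (y), from 13 to 62 mm above the bench; the point is 38 mm above the bench. Its axes are parallel to those of the stop's face, so its clamping face is 35 mm from this point along +y. Push here, from above with closed fingers, along +y. Behind it the bed runs on for 45 mm or more, then bare bench.
- jaw (a joint): Travel of the sliding jaw toward the stop, in m: 0 is fully open, larger is more closed, up to 0.11. It starts between 0 and 0.02. It slides with a steady drag of about 4 N (the panel adds 1 to 2 N when the jaw begins to move it along), has no spring, and stays where it is left; when the panel bears on the stop the force rises steeply. A push felt as 10 to 15 N is plenty.
There are look-alikes about, which are no part of the job. What is shaped like the part that bears rosette_center but pink, purple or turquoise is not meant.

How it is judged:
On the way:
1. the rosette panel lies flat on the vice bed between jaw and stop, its long side from jaw to stop, let go (x of rosette_center in the frame of stop_face between -0.03 and 0.03 m and y of rosette_center in the frame of stop_face above -0.14 m and z of rosette_center in the frame of stop_face below 0 m and angle between the x axis of rosette_center and the y axis of stop_face, either way round below 0.35 rad and angle between rosette_center's own z axis and vertical below 0.17 rad and contact force between the fingers and rosette below 0.1 N), for 0.2 s.
At the end, for the whole second after the job is handed in: The panel lies flat on the bed, rosette up (within 10 degrees), at most 30 mm sideways off the middle of the stop, square to it within 10 degrees, its end within 6 mm of the stop, and jaw face and stop face are under 104 mm apart (the panel is 100 mm long); all at rest (y of jaw_back in the frame of stop_face above -0.139 m and x of rosette_center in the frame of stop_face between -0.03 and 0.03 m and y of rosette_center in the frame of stop_face between -0.056 and -0.044 m and z of rosette_center in the frame of stop_face below 0 m and angle between the x axis of rosette_center and the y axis of stop_face, either way round below 0.17 rad and angle between rosette_center's own z axis and vertical below 0.17 rad and linear speed of rosette below 0.02 m/s); the robot touches nothing.
It fails at once if the panel is rammed against the stop with more than 60 N (contact force between rosette and stop above 60 N).
It also fails if it takes over 48 s, if anything falls off the work surface, if the arm or the gripper's body presses on something with over 40 N, if the wrist force passes 120 N, or if a joint passes its speed limit or range.

## Working session

There is one attempt and no reset: what is moved stays moved. The work goes in short steps, Python scripts to look and compute and a shell command to move; the robot and the scene stay as the last step left them, time stands still between calls to the robot, and variables do not carry over. Pictures are saved under pics/ and viewed, and the job is handed in when it is done.

```bash
mkdir -p pics; python3 - <<'E'
from workcell import bot
import cv2,numpy as np
o=bot.get_obs();print(o)
for n in ["top","side"]:
    im,d=bot.camera(n);cv2.imwrite(f"pics/{n}0.png",im);np.save(f"{n}0.npy",d);print(n,bot.get_calibration(n))
E
```

```text
{'clock': 0.0, 'joint_pos': array([1.20897004e+00, 2.41387785e-01, 3.71275699e-03, 1.33523524e+00,
       3.26588914e-05, 1.57076131e+00]), 'joint_vel': array([-0.00078856, -0.00204837, -0.00103465,  0.00092746, -0.00054323,
       -0.00181401]), 'tau': array([ 7.12045839e-04, -3.72315967e+01,  2.52408046e+01,  1.69660861e-02,
        2.26700618e-04,  9.40640291e-06]), 'eef_pos': array([0.17675134, 0.46701961, 0.2304212 ]), 'tool_rot': array([ 8.22784488e-01,  5.68352504e-01, -8.78962101e-04,  5.87266644e-04]), 'ft_force': array([-0.15308768, -0.89423732,  0.30322523]), 'ft_torque': array([-0.03689355,  0.00259113, -0.03818622]), 'grip_width': 0.08543981823304606}
top {'vfov': 42.56487584079973, 'cx': 278.58111298193427, 'cy': 201.76144387241942, 'dist_coeffs': array([-0.16774123,  0.        ,  0.        ,  0.        ,  0.        ]), 'R': array([[ 0.00774514, -0.99985643,  0.01507067],
       [-0.98438983, -0.01027366, -0.17570177],
       [ 0.17583137, -0.01347458, -0.98432808]]), 't': array([-0.10837256,  0.48514871,  1.25430596])}
side {'vfov': 49.44640580229397, 'cx': 287.06356170914796, 'cy': 199.26126035202267, 'dist_coeffs': array([-0.0656798,  0.       ,  0.       ,  0.       ,  0.       ]), 'R': array([[ 0.99850933, -0.05432855,  0.00524633],
       [-0.03752562, -0.75311367, -0.65681933],
       [ 0.03963512,  0.65564336, -0.75402974]]), 't': array([-0.50226335, -0.02116825,  1.22987039])}
```

View pics/top0.png

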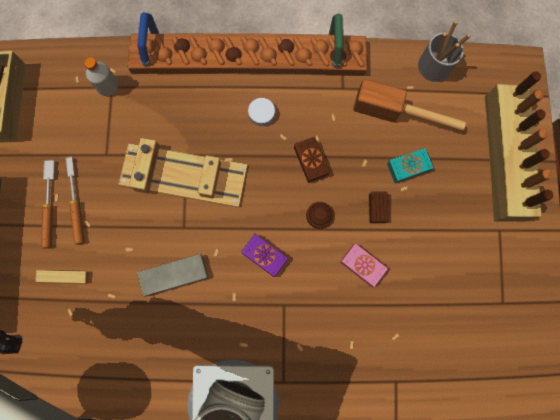

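View pics/side0.png

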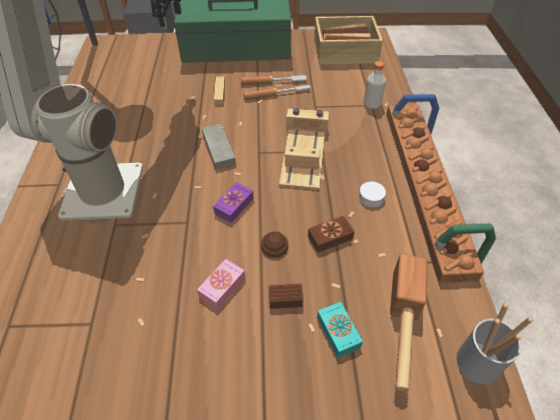

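Rosette panels in the top view: dark brown (312,159), purple (265,255), pink (365,265) and turquoise (411,165). The dark brown one fits the description. The vice has its fixed stop (with bolts) at (144,164) and the sliding jaw at (208,175). Next I'll confirm this in a crop and measure.

```bash
cat > h.py <<'E'
import cv2,numpy as np
from workcell import bot
def world(d,c):
    h,w=d.shape
    f=h/2/np.tan(np.radians(c['vfov'])/2)
    K=np.array([[f,0,c['cx']],[0,f,c['cy']],[0,0,1]])
    u,v=np.meshgrid(np.arange(w),np.arange(h))
    p=np.stack([u,v],-1).reshape(-1,1,2).astype(np.float64)
    n=cv2.undistortPoints(p,K,np.array(c['dist_coeffs'])).reshape(h,w,2)
    X=np.concatenate([n*d[...,None],d[...,None]],-1)
    return (X-np.array(c['t']))@np.array(c['R'])
def rect(P,m):
    q=P[m][:,:2]
    (c,s,a)=cv2.minAreaRect((q*1000).astype(np.float32)); return np.round(c,1),np.round(s,1),round(a,1),len(q)
E
python3 - <<'E'
from h import *
for n in ["top","side"]:
    d=np.load(f"{n}0.npy");c=bot.get_calibration(n);P=world(d,c);im=cv2.imread(f"pics/{n}0.png")
    boxes={"top":dict(panel=(290,132,335,190),vice=(110,130,255,215)),"side":dict(panel=(300,210,362,255),vice=(272,100,340,195))}[n]
    for k,(x0,y0,x1,y1) in boxes.items():
        S=np.zeros(d.shape,bool);S[y0:y1,x0:x1]=1
        z=P[...,2]
        print(n,k,'bench z',np.median(z[S&(z<.01)]), 'hist',np.histogram(z[S],bins=np.arange(0,.1,.005))[0])
        if k=='panel':
            m=S&(z>.026)&(z<.045);m=cv2.morphologyEx(m.astype(np.uint8),cv2.MORPH_OPEN,np.ones((3,3)))>0
            print(rect(P,m), z[m].mean())
        else:
            m=(S&(z>.055)&(z<.068)).astype(np.uint8)
            nn,l,st,_=cv2.connectedComponentsWithStats(m)
            for i in range(1,nn):
                if st[i,4]>60:
                    print('top faces',st[i],rect(P,l==i),np.median(z[l==i]))
            m=(S&(z>.007)&(z<.018)); print('bed',rect(P,cv2.morphologyEx(m.astype(np.uint8),cv2.MORPH_OPEN,np.ones((3,3)))>0))
    x0,y0,x1,y1=dict(top=(110,125,350,225),side=(260,95,370,260))[n]
    cr=im[y0:y1,x0:x1];s=min(780/cr.shape[1],580/cr.shape[0]);cv2.imwrite(f"pics/{n}0c.png",cv2.resize(cr,None,fx=s,fy=s,interpolation=cv2.INTER_CUBIC))
E
```

```text
top panel bench z 1.4181566679436063e-05 hist [743  81  17  19  19  57 434 388  35   0   0   0   0   0   0   0   0   0
   0]
(array([ 599.7, -184.7]), array([100.9,  56.8]), 21.3, 899) 0.034710682063954605
top vice bench z 0.00039629181587499674 hist [3161 1094 2322  543   43   52   38   47   45   48   66  308  790  165
   84   20    0    0    0]
top faces [129 138  27  51 669] (array([576. , 228.4]), array([ 41.6, 125.2]), 80.5, 669) 0.061767875375512496
top faces [197 155  23  41 566] (array([547.7,  66.3]), array([35.7, 95. ]), 80.2, 566) 0.0618022905524864
bed (array([559.7, 137.9]), array([310.6, 111.2]), 80.4, 3286)
side panel bench z 0.0007737107239837177 hist [1124   75   54   50   55   58  359  383   20    2    0    0    0    0
    0    0    0    0    0]
(array([ 599.6, -187.1]), array([99.3, 60. ]), 20.3, 799) 0.034967458719562874
side vice bench z 0.0012282940648461434 hist [2337  223 1172  289   96   94  101   96   88  109   98  133  499  104
   43   16    0    0    0]
top faces [287 108  42  15 360] (array([575.7, 226.8]), array([ 49. , 122.2]), 81.0, 360) 0.06282943221308292
top faces [285 146  36  14 364] (array([548.3,  61.6]), array([40.5, 94.6]), 79.7, 364) 0.06232074411150816
bed (array([554.5,  96.7]), array([237.1, 109.6]), 80.1, 1461)
```

View pics/top0c.png

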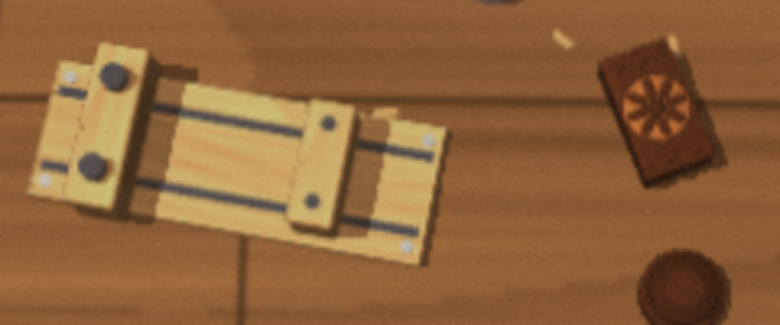

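View pics/side0c.png

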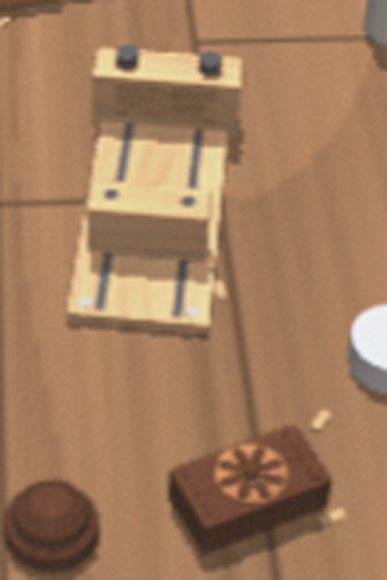

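The crop confirms it: the dark panel carries an eight-petal rosette, with its centre at (0.600,-0.185) and its long axis at 21.3°. The gap in the vice is about 127 mm and the closing direction is 80.3°. I'll turn the tool by +42° of yaw and travel over.

```bash
python3 -m inch '[[0,0,0,0,0,-0.0467,-1],[0,0,0,0,0,-0.0467,-1],[0,0,0,0,0,-0.0467,-1],[0,0,0,0,0,-0.0467,-1],[0,0,0,0,0,-0.0467,-1],[-1,0.2,0,0,0,0,-1],[-1,0.2,0,0,0,0,-1],[-1,0.2,0,0,0,0,-1]]'
python3 -m inch '[[-1,0.2,0,0,0,0,-1],[-1,0.2,0,0,0,0,-1],[-1,0.2,0,0,0,0,-1],[-1,0.2,0,0,0,0,-1],[-1,0.2,0,0,0,0,-1],[-1,0.2,0,0,0,0,-1],[-1,0.2,0,0,0,0,-1],[-1,0.2,0,0,0,0,-1]]'
```

```text
clock: 0.9
eef_pos: [0.2183, 0.4022, 0.2307]
tool_rot: [0.564, 0.826, -0.001, 0.0]
ft_force: [0.4, 0.1, -0.3]
grip_width: 0.0859
clock: 1.7
eef_pos: [0.3283, 0.2303, 0.231]
tool_rot: [0.564, 0.826, -0.0, -0.0]
ft_force: [0.1, 0.6, -0.2]
grip_width: 0.0854
```

```bash
python3 -m inch '[[-1,0.2,0,0,0,0,-1],[-1,0.2,0,0,0,0,-1],[-1,0.2,0,0,0,0,-1],[-1,0.2,0,0,0,0,-1],[-1,0.2,0,0,0,0,-1],[-1,0.2,0,0,0,0,-1],[-1,0.2,0,0,0,0,-1],[-1,0.2,0,0,0,0,-1]]'
python3 -m inch '[[-1,0.2,0.2,0,0,0,-1],[-1,0.2,0.2,0,0,0,-1],[-1,0.2,0.2,0,0,0,-1],[-1,0.2,0.2,0,0,0,-1],[-1,0.2,0.2,0,0,0,-1],[-1,0.2,0.2,0,0,0,-1],[-0.8,0.2,0.2,0,0,0,-1],[0,0,0,0,0,0,-1]]'
python3 - <<'E'
from h import *
im,d=bot.camera("wrist");c=bot.get_calibration("wrist")
cv2.imwrite("pics/w1.png",im);P=world(d,c);o=bot.get_obs();print(o['eef_pos'],o['tool_rot'])
z=P[...,2];m=((d>0)&(z>.026)&(z<.045)).astype(np.uint8)
n,l,st,_=cv2.connectedComponentsWithStats(m)
for i in range(1,n):
    if st[i,4]>800: print(st[i],rect(P,l==i),np.median(z[l==i]))
E
```

```text
clock: 2.5
eef_pos: [0.4382, 0.0586, 0.2309]
tool_rot: [0.564, 0.826, -0.0, -0.0]
ft_force: [0.0, 0.7, 1.0]
grip_width: 0.0855
clock: 3.3
eef_pos: [0.5327, -0.0879, 0.1946]
tool_rot: [0.565, 0.825, -0.001, -0.001]
ft_force: [0.1, 0.3, -0.6]
grip_width: 0.0856
[ 0.53202851 -0.08680168  0.19508868] [ 5.65010476e-01  8.25082813e-01 -4.29163238e-04 -1.15281010e-03]
[   0    0   38   77 2358] (array([ 484.7, -339. ]), array([61.3, 23.1]), 1.8, 2358) 0.03458399710479308
[ 332    0  105   81 5255] (array([365.9, -60.1]), array([73.5, 56.7]), 54.2, 5255) 0.03524961034123852
[ 535    4   25   81 1110] (array([334.3,  77.2]), array([62.8, 20.5]), 36.6, 1110) 0.030357201284675055
[ 151   34   63   66 3167] (array([ 459.2, -204.6]), array([50.8, 51.2]), 23.1, 3167) 0.037158662873543205
[ 125  168   72  101 5981] (array([ 597.7, -184.3]), array([100.1,  56.7]), 21.7, 5981) 0.0349213744154569
[ 508  281   52   59 1038] (array([553.9, 211.5]), array([ 4.3, 78.2]), 80.1, 1038) 0.03466677257028872
[ 214  330   60   49 2346] (array([720.5, -58.5]), array([65.3, 66.4]), 18.6, 2346) 0.02844906382014135
```

View pics/w1.png

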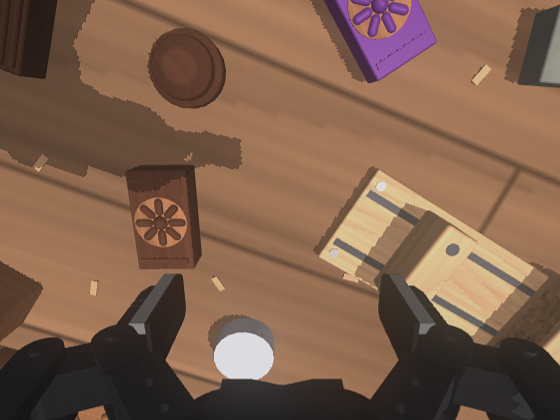

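The dark panel sits at wrist pixel (160,215), and the wrist estimate (598,-184, 21.7°) agrees with the top view. I'll move over it and look once more.

```bash
python3 -m inch '[[-0.92,0.212,0.4,0,0,0,-1],[-0.92,0.212,0.6,0,0,0,-1],[-0.92,0.212,0.8,0,0,0,-1],[-0.92,0.212,0.8,0,0,0,-1],[-0.92,0.212,0.8,0,0,0,-1],[0,0,0.6,0,0,0,-1],[0,0,0,0,0,0,-1],[0,0,0,0,0,0,-1]]'
python3 - <<'E'
from h import *
im,d=bot.camera("wrist");c=bot.get_calibration("wrist")
cv2.imwrite("pics/w2.png",im);P=world(d,c);o=bot.get_obs();print(o['eef_pos'],o['tool_rot'])
z=P[...,2];m=((d>0)&(z>.026)&(z<.045)).astype(np.uint8)
n,l,st,_=cv2.connectedComponentsWithStats(m)
for i in range(1,n):
    if st[i,4]>800: print(st[i],rect(P,l==i),np.median(z[l==i]))
E
```

```text
clock: 4.15
eef_pos: [0.5983, -0.1826, 0.0964]
tool_rot: [0.564, 0.826, -0.0, -0.001]
ft_force: [-0.1, -0.4, 0.5]
grip_width: 0.0853
[ 0.59896154 -0.18275133  0.09730757] [5.63808737e-01 8.25905322e-01 1.97274035e-04 2.60729295e-04]
[ 286    0   93   47 3304] (array([ 474.4, -201.4]), array([22.4, 50.1]), 20.9, 3304) 0.03600414733119779
[  230   153    91   145 12324] (array([ 599.3, -186.2]), array([99.9, 56.2]), 21.4, 12324) 0.03555130785550918
[   0  291   76   56 1655] (array([ 727.2, -323.4]), array([63. , 11.8]), 65.3, 1655) 0.03411471059039133
```

View pics/w2.png

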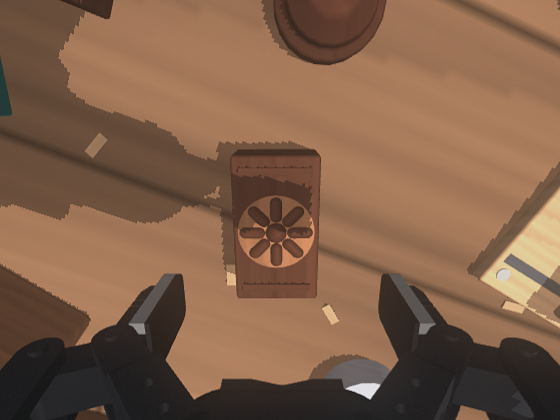

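The panel is between the fingers at (276,225). I'll shift 3 mm, go down and grip.

```bash
python3 -m inch '[[-0.13,-0.03,0.4,0,0,0,-1],[0,0,0.8,0,0,0,-1],[0,0,0.8,0,0,0,-1],[0,0,0.7,0,0,0,-1],[0,0,0.6,0,0,0,-1],[0,0,0.4,0,0,0,-1],[0,0,0,0,0,0,-1],[0,0,0,0,0,0,-1]]'

```

```text
clock: 5.0
eef_pos: [0.5997, -0.1869, 0.0043]
tool_rot: [0.564, 0.826, 0.0, 0.0]
ft_force: [1.1, -0.2, -0.1]
grip_width: 0.0856
```

```bash
python3 -m inch '[[0,0,0,0,0,0,1],[0,0,0,0,0,0,1],[0,0,0,0,0,0,1],[0,0,0,0,0,0,1],[0,0,0,0,0,0,1],[0,0,0,0,0,0,1],[0,0,0,0,0,0,1],[0,0,0,0,0,0,1]]'
python3 -m inch '[[0,0,-0.2,0,0,0,1],[0,0,-0.4,0,0,0,1],[0,0,-0.6,0,0,0,1],[0,0,-0.8,0,0,0,1],[0,0,-0.8,0,0,0,1],[0,0,-0.8,0,0,0,1],[0,0,-0.6,0,0,0,1],[0,0,-0.2,0,0,0,1]]'
```

```text
clock: 5.8
eef_pos: [0.6003, -0.1872, 0.0051]
tool_rot: [0.564, 0.826, 0.0, 0.001]
ft_force: [-0.4, 0.4, 5.6]
grip_width: 0.0551
clock: 6.6
eef_pos: [0.6003, -0.1872, 0.1161]
tool_rot: [0.564, 0.826, 0.0, 0.002]
ft_force: [0.6, 0.2, -2.1]
grip_width: 0.0551
```

```bash
python3 -m inch '[[0.5,0.13,0,0,0,0,1],[1,0.26,0,0,0,0,1],[1,0.26,0,0,0,0,1],[1,0.26,0,0,0,0,1],[1,0.26,0,0,0,0,1],[1,0.26,0,0,0,0,1],[1,0.26,0,0,0,0,1],[1,0.26,0,0,0,0,1]]'
python3 -m inch '[[1,0.26,0,0,0,0,1],[1,0.26,0,0,0,0,1],[1,0.26,0,0,0,0,1],[1,0.26,0,0,0,0,1],[1,0.26,0,0,0,0,1],[0.49,0.13,0,0,0,0,1],[0,0,0,0,0,-0.0468,1],[0,0,0,0,0,-0.0468,1]]'
python3 -m inch '[[0,0,0,0,0,-0.0468,1],[0,0,0,0,0,-0.0468,1],[0,0,0,0,0,-0.0468,1],[0,0,0,0,0,-0.0468,1],[0,0,0,0,0,-0.0468,1],[0,0,0,0,0,0,1],[0,0,0,0,0,0,1],[0,0,0,0,0,0,1]]'
python3 - <<'E'
from h import *
o=bot.get_obs();print(o['eef_pos'],o['tool_rot'])
for n in ["wrist","top"]:
    im,d=bot.camera(n);c=bot.get_calibration(n)
    cv2.imwrite(f"pics/{n}3.png",im);P=world(d,c)
    z=P[...,2]
    for lo,hi in ((.055,.068),(.14,.155)):
        m=((d>0)&(z>lo)&(z<hi)).astype(np.uint8)
        k,l,st,_=cv2.connectedComponentsWithStats(m)
        for i in range(1,k):
            if st[i,4]>(800 if n=='wrist' else 300): print(n,lo,st[i],rect(P,l==i),np.median(z[l==i]))
E
```

```text
clock: 7.4
eef_pos: [0.5749, 0.0074, 0.1123]
tool_rot: [0.564, 0.826, -0.001, -0.001]
ft_force: [0.4, 0.2, -2.0]
grip_width: 0.0552
clock: 8.2
eef_pos: [0.5589, 0.147, 0.1127]
tool_rot: [0.434, 0.901, -0.001, -0.001]
ft_force: [0.1, 0.4, -2.4]
grip_width: 0.0551
clock: 9.0
eef_pos: [0.5598, 0.1463, 0.1135]
tool_rot: [0.086, 0.996, -0.0, -0.0]
ft_force: [-0.2, 0.2, -1.9]
grip_width: 0.0546
[0.5597896  0.14626452 0.11347452] [ 8.58729239e-02  9.96306035e-01 -1.53830872e-04 -3.19052390e-04]
wrist 0.055 [  190    63   175    67 11318] (array([547.1,  64.9]), array([35. , 95.3]), 80.2, 11318) 0.06219177771226831
wrist 0.14 [  170   188   224   201 29543] (array([557.7, 141. ]), array([88.6, 82.5]), 79.8, 29543) 0.14330165012567064
top 0.055 [492  88  28 131 338] (array([ 615.8, -654.4]), array([342.7,  44.2]), 6.6, 338) 0.06192339269778205
top 0.055 [197 155  23  41 574] (array([548.1,  66.3]), array([36.4, 96.5]), 79.9, 574) 0.06193845888404022
top 0.14 [170 152  23  25 357] (array([552.1, 119.1]), array([44.5, 56.8]), 83.0, 357) 0.1432103493475426
```

View pics/wrist3.png

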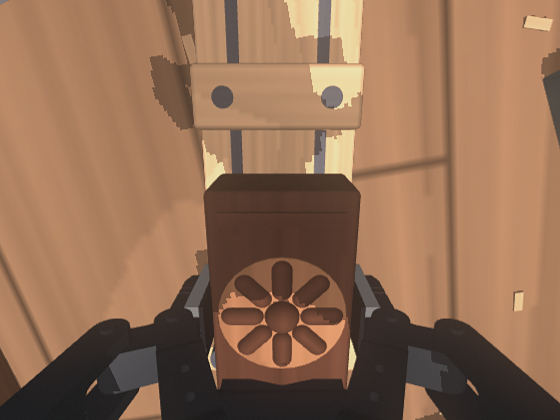

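The panel is held rosette up over the gap and parallel to the bed, with about 13 mm clear at each end. I'll lower it.

```bash
python3 -m inch '[[-0.05,0,0.4,0,0,0,1],[0,0,0.8,0,0,0,1],[0,0,0.8,0,0,0,1],[0,0,0.7,0,0,0,1],[0,0,0.5,0,0,0,1],[0,0,0.4,0,0,0,1],[0,0,0.16,0,0,0,1],[0,0,0,0,0,0,1]]'
```

```text
clock: 9.9
eef_pos: [0.5611, 0.1461, 0.0193]
tool_rot: [0.085, 0.996, -0.0, -0.0]
ft_force: [0.1, -0.1, -1.1]
grip_width: 0.0554
```

```bash
python3 -m inch '[[0,0,0.04,0,0,0,1],[0,0,0.04,0,0,0,1],[0,0,0,0,0,0,1],[0,0,0,0,0,0,1],[0,0,0,0,0,0,1],[0,0,0,0,0,0,1],[0,0,0,0,0,0,1],[0,0,0,0,0,0,1]]'
```

```text
clock: 10.7
eef_pos: [0.5613, 0.1462, 0.0178]
tool_rot: [0.085, 0.996, 0.0, 0.0]
ft_force: [-0.6, -0.3, -1.5]
grip_width: 0.0547
```

```bash
python3 -m inch '[[0,0,0.04,0,0,0,1],[0,0,0,0,0,0,1],[0,0,0,0,0,0,1],[0,0,0,0,0,0,-1],[0,0,0,0,0,0,-1],[0,0,0,0,0,0,-1],[0,0,0,0,0,0,-1],[0,0,0,0,0,0,-1]]'
python3 -m inch '[[0,0,-0.2,0,0,0,-1],[0,0,-0.6,0,0,0,-1],[0,0,-0.8,0,0,0,-1],[0,0,-1,0,0,0,-1],[0,0,-1,0,0,0,-1],[0,0,-1,0,0,0,-1],[0,0,-0.4,0,0,0,-1],[0,0,0,0,0,0,-1]]'
python3 - <<'E'
from h import *
o=bot.get_obs();print(o['eef_pos'],o['tool_rot'])
for n in ["wrist","top"]:
    im,d=bot.camera(n);c=bot.get_calibration(n)
    cv2.imwrite(f"pics/{n}4.png",im);P=world(d,c)
    z=P[...,2]
    for lo,hi in ((.055,.068),(.041,.05)):
        m=((d>0)&(z>lo)&(z<hi)).astype(np.uint8)
        if lo<.05:m=cv2.morphologyEx(m,cv2.MORPH_OPEN,np.ones((5,5)))
        k,l,st,_=cv2.connectedComponentsWithStats(m)
        for i in range(1,k):
            if st[i,4]>(800 if n=='wrist' else 300): print(n,lo,st[i],rect(P,l==i),np.median(z[l==i]))
E
```

```text
clock: 11.5
eef_pos: [0.5613, 0.1462, 0.0167]
tool_rot: [0.085, 0.996, 0.0, -0.0]
ft_force: [-0.4, -0.1, -0.2]
grip_width: 0.0855
clock: 12.3
eef_pos: [0.5626, 0.1465, 0.1438]
tool_rot: [0.085, 0.996, 0.001, 0.002]
ft_force: [-1.2, 0.2, 0.2]
grip_width: 0.0855
[0.56259837 0.14647297 0.14375691] [8.48105364e-02 9.96394950e-01 6.63317866e-04 1.95885780e-03]
wrist 0.055 [ 207   67  152   58 8535] (array([545.5,  64.1]), array([34.7, 95.4]), 80.2, 8535) 0.060522222148902516
wrist 0.055 [ 202  294  161   47 6127] (array([573.9, 226.4]), array([ 40.9, 124.8]), 79.9, 6127) 0.06032585160842757
wrist 0.041 [ 245  147   78  126 9122] (array([558.9, 146.3]), array([99.4, 56.1]), 80.3, 9122) 0.04501976294400603
top 0.055 [197 155  22  41 569] (array([547.9,  66.5]), array([36.7, 95.6]), 80.1, 569) 0.06164184950020263
```

View pics/wrist4.png

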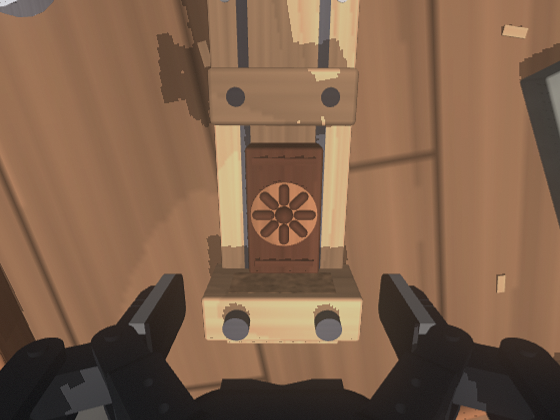

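The panel lies flat and square between jaw and stop (centre at wrist pixel 284,214), let go, with gaps of about 13 mm. Next I'll shut the fingers and go behind the jaw. Tool +y is the closing direction.

```bash
python3 -m inch '[[0,-0.6,0,0,0,0,1],[0,-0.9,0,0,0,0,1],[0,-0.9,0,0,0,0,1],[0,-0.9,0,0,0,0,1],[0,-0.9,0,0,0,0,1],[0.04,-0.8,0,0,0,0,1],[0,0,0,0,0,0,1],[0,0,0,0,0,0,1]]'
python3 -m inch '[[0,0,0.4,0,0,0,1],[0,0,0.6,0,0,0,1],[0,0,0.7,0,0,0,1],[0,0,0.8,0,0,0,1],[0,0,0.8,0,0,0,1],[0,0,0.7,0,0,0,1],[0,0,0.5,0,0,0,1],[0,0,0,0,0,0,1]]'
```

```text
clock: 13.2
eef_pos: [0.5383, 0.0222, 0.1408]
tool_rot: [0.086, 0.996, -0.0, -0.001]
ft_force: [-0.0, 0.3, 0.0]
grip_width: -0.0006
clock: 14.0
eef_pos: [0.5372, 0.0237, 0.0268]
tool_rot: [0.084, 0.996, -0.0, -0.002]
ft_force: [-0.8, 0.5, 0.5]
grip_width: -0.0002
```

```bash
python3 -m inch '[[-0.1,0.1,-0.1,0,0,0,1],[0,0.12,-0.1,0,0,0,1],[0,0.12,0,0,0,0,1],[0,0.1,0,0,0,0,1],[0,0.08,0,0,0,0,1],[0,0.08,0,0,0,0,1],[0,0.08,0,0,0,0,1],[0,0.08,0,0,0,0,1]]'
```

```text
clock: 14.8
eef_pos: [0.545, 0.0407, 0.0346]
tool_rot: [0.085, 0.996, -0.001, 0.0]
ft_force: [-1.1, -3.4, 2.5]
grip_width: -0.0
```

In contact: -3.4 N, which matches the jaw's drag. I'll keep pushing.

```bash
python3 -m inch '[[0,0.08,0,0,0,0,1],[0,0.08,0,0,0,0,1],[0,0.08,0,0,0,0,1],[0,0.08,0,0,0,0,1],[0,0.08,0,0,0,0,1],[0,0.08,0,0,0,0,1],[0,0.04,0,0,0,0,1],[0,0,0,0,0,0,1]]'
python3 - <<'E'
from h import *
o=bot.get_obs();print(o['eef_pos'],o['ft_force'])
im,d=bot.camera("side");c=bot.get_calibration("side");cv2.imwrite("pics/s5.png",cv2.resize(im[80:210,240:380],None,fx=4,fy=4))
im,d=bot.camera("wrist");cv2.imwrite("pics/w5.png",im)
im,d=bot.camera("top");c=bot.get_calibration("top");P=world(d,c);z=P[...,2]
S=np.zeros(d.shape,bool);S[130:215,110:255]=1
m=(S&(z>.055)&(z<.068)).astype(np.uint8)
k,l,st,_=cv2.connectedComponentsWithStats(m)
for i in range(1,k):
    if st[i,4]>60: print(st[i],rect(P,l==i))
E
```

```text
clock: 15.6
eef_pos: [0.5473, 0.0544, 0.0344]
tool_rot: [0.085, 0.996, -0.0, 0.0]
ft_force: [0.2, -3.3, 3.0]
grip_width: -0.0002
[0.54734141 0.05435499 0.03437508] [ 0.19624162 -3.3410543   3.00022626]
[129 138  27  52 681] (array([576., 228.]), array([ 41. , 125.5]), 80.8, 681)
```

View pics/s5.png

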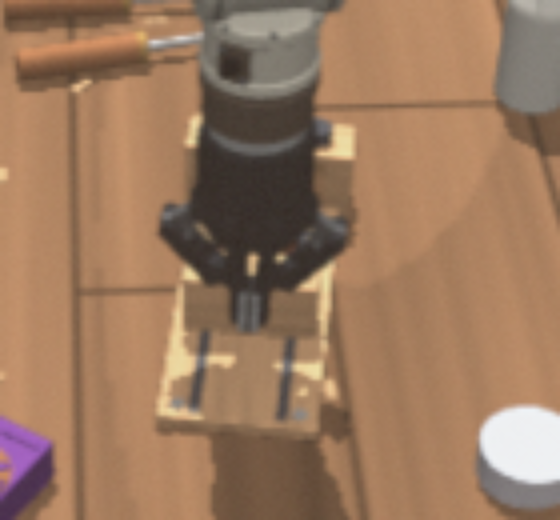

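View pics/w5.png

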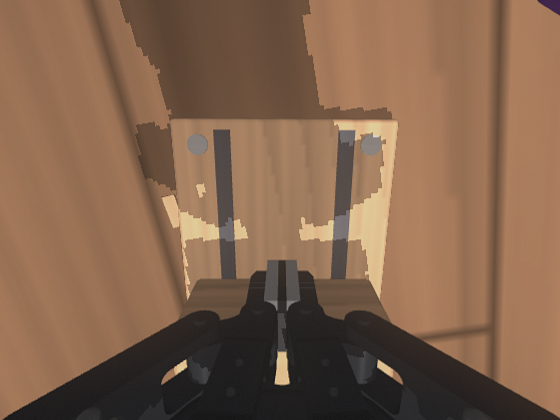

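The fingers sit centred on the jaw's back (wrist 283,285) and push steadily. By geometry the stop comes near TCP y≈0.064, so smaller steps now.

```bash
python3 -m inch '[[0,0.06,0,0,0,0,1],[0,0.04,0,0,0,0,1],[0,0.04,0,0,0,0,1],[0,0.04,0,0,0,0,1],[0,0.02,0,0,0,0,1],[0,0.02,0,0,0,0,1],[0,0.02,0,0,0,0,1],[0,0.02,0,0,0,0,1]]'
```

```text
clock: 16.55
eef_pos: [0.5483, 0.0603, 0.0343]
tool_rot: [0.085, 0.996, -0.0, 0.0]
ft_force: [1.2, -4.7, 2.9]
grip_width: -0.0
```

```bash
python3 -m inch '[[0,0.02,0,0,0,0,1],[0,0.02,0,0,0,0,1],[0,0.02,0,0,0,0,1],[0,0.02,0,0,0,0,1],[0,0.02,0,0,0,0,1],[0,0.02,0,0,0,0,1],[0,0,0,0,0,0,1],[0,0,0,0,0,0,1]]'
```

```text
clock: 17.35
eef_pos: [0.5489, 0.0634, 0.0343]
tool_rot: [0.085, 0.996, -0.0, 0.0]
ft_force: [0.4, -5.8, 2.9]
grip_width: 0.0002
```

```bash
python3 -m inch '[[0,0.02,0,0,0,0,1],[0,0.02,0,0,0,0,1],[0,0.02,0,0,0,0,1],[0,0.02,0,0,0,0,1],[0,0,0,0,0,0,1],[0,0,0,0,0,0,1],[0,0,0,0,0,0,1],[0,0,0,0,0,0,1]]'
```

```text
clock: 18.15
eef_pos: [0.5489, 0.0639, 0.0343]
tool_rot: [0.085, 0.996, -0.002, 0.0]
ft_force: [0.5, -8.2, 4.6]
grip_width: 0.0001
```

Force is rising while the jaw hardly moves. One more small nudge to be sure it's solid.

```bash
python3 -m inch '[[0,0.02,0,0,0,0,1],[0,0.02,0,0,0,0,1],[0,0.02,0,0,0,0,1],[0,0,0,0,0,0,1],[0,0,0,0,0,0,1],[0,0,0,0,0,0,1],[0,0,0,0,0,0,1],[0,0,0,0,0,0,1]]'
```

```text
clock: 18.95
eef_pos: [0.5489, 0.0639, 0.0344]
tool_rot: [0.086, 0.996, -0.003, -0.0]
ft_force: [-0.7, -12.5, 5.8]
grip_width: -0.0002
```

Solid: 12.5 N and no motion. I'll ease off, lift and check.

```bash
python3 -m inch '[[0,-0.1,0,0,0,0,1],[0,-0.2,0,0,0,0,1],[0,-0.5,0,0,0,0,1],[0,-0.6,0,0,0,0,1],[0,-0.4,-0.4,0,0,0,1],[0,0,-0.8,0,0,0,1],[0,0,-0.9,0,0,0,1],[0,0,-0.9,0,0,0,1]]'
python3 -m inch '[[0,0,-0.8,0,0,0,1],[0,0,-0.8,0,0,0,1],[0,-0.8,-0.4,0,0,0,1],[0,-0.8,0,0,0,0,1],[0,-0.8,0,0,0,0,1],[0,-0.8,0,0,0,0,1],[0,-0.8,0,0,0,0,1],[0,0,0,0,0,0,1]]'
python3 - <<'E'
from h import *
for n in ["top","side"]:
    im,d=bot.camera(n);c=bot.get_calibration(n);P=world(d,c);z=P[...,2]
    x0,y0,x1,y1=dict(top=(110,125,255,220),side=(260,95,350,200))[n]
    S=np.zeros(d.shape,bool);S[y0:y1,x0:x1]=1
    for lo,hi in ((.055,.068),(.041,.052)):
        m=(S&(z>lo)&(z<hi)).astype(np.uint8)
        if lo<.05: m=cv2.morphologyEx(m,cv2.MORPH_OPEN,np.ones((3,3)))
        k,l,st,_=cv2.connectedComponentsWithStats(m)
        for i in range(1,k):
            if st[i,4]>100: print(n,lo,st[i],rect(P,l==i),np.median(z[l==i]))
    cr=im[y0:y1,x0:x1];cv2.imwrite(f"pics/{n}6.png",cv2.resize(cr,None,fx=5,fy=5,interpolation=cv2.INTER_CUBIC))
E
```

```text
clock: 19.75
eef_pos: [0.5414, 0.0219, 0.1106]
tool_rot: [0.085, 0.996, 0.0, -0.0]
ft_force: [-0.2, 0.3, -0.6]
grip_width: -0.0
clock: 20.55
eef_pos: [0.5241, -0.0784, 0.1601]
tool_rot: [0.087, 0.996, -0.0, 0.0]
ft_force: [0.2, 0.8, 0.4]
grip_width: -0.0001
top 0.055 [129 138  27  51 676] (array([575.9, 228. ]), array([ 41.2, 125. ]), 80.3, 676) 0.06131067513254272
top 0.055 [187 154  21  39 520] (array([552.7,  92.5]), array([33.7, 95.9]), 80.3, 520) 0.061659920840738694
top 0.041 [149 157  43  26 776] (array([562.8, 161.5]), array([100. ,  54.8]), 80.0, 776) 0.046617095728319013
```

View pics/top6.png

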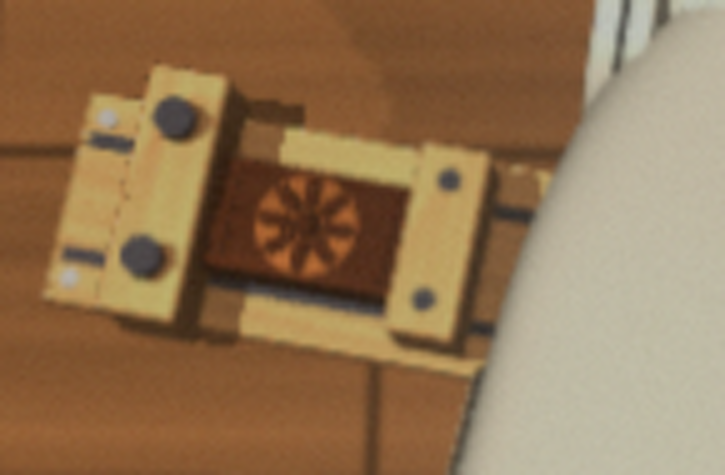

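View pics/side6.png

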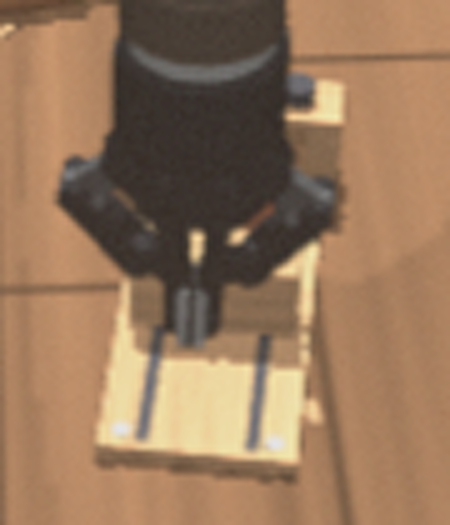

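The top view shows the panel nipped with no gap (crop 310,225 between stop at x≈215 and jaw at x≈405). The measured jaw-to-stop face distance is 100 mm and the robot is clear, so I'll hand it in.

```bash
python3 -c "
from workcell import bot
print(bot.job_done(), bot.get_obs()['clock'])"
```

```text
the job is handed in; nothing more can be done
the job is handed in; nothing more can be done
```

The dark rosette panel is clamped end to end in the vice, and I handed the job in after the last check at about 20.6 s. The hand-in call reports no verdict, so I don't have one.

- **Placing:** I gripped the panel across its 56 mm width and set it flat on the bed, rosette up, square to the stop. About 13 mm was clear at each end when I let go.
- **Clamping:** I pushed the sliding jaw with closed fingers in small steps. The force rose from about 4–6 N of drag to 12.5 N with no further movement, so I eased off and lifted clear.
- **Last checks (top camera):**
  - The jaw and stop faces are about 100 mm apart.
  - The panel is square within about 0.5° and within 2 mm of the middle of the stop.
  - Its top is 46.6 mm above the bench, so it lies flat.
- **Small disagreement:** the panel's centre measured 48 mm from the stop, where a tight fit should give 50 mm. That is within the roughly 2 mm camera calibration error.
- **Not confirmed from the side:** the gripper blocked the side camera's view of the panel in that final check.

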